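# Pack away the drawing inks and scan the crate in

### The arm

A 6-joint arm with a two-finger parallel gripper is mounted at the origin on the work surface. World frame = base frame: x ahead of the robot, y to its left, z up, the work surface at z = 0. Lengths are in mm, angles in rad, forces in N, time in s.
With the tool pointing down it reaches from about 375 to 750 mm from the base axis. Payload 9 kg.
Tool frame: the origin (TCP) lies midway between the tips of the shut fingers; the grasp point (between the pads) lies 19 mm behind it; z points along the fingers, y is the line along which they close (so a half turn about z gives the same grasp; the last joint's range is limited). The gripper opens to 85 mm and grips with 20 to 120 N. Pads are 22 mm wide; open, the fingers measure 114 mm over their backs; the gripper's body (76 mm by 85 mm) begins 54 mm behind the grasp point. The pads swing forward as they close: fully open they stand 13 mm farther back than shut.
Start: joints at [0.9, 0.104, 0.097, 1.564, 0, 1.353], TCP at [262.5, 539.565, 231.331] pointing down, gripper open.
Joint ranges: [-2.99, 2.99], [-0.84, 1.86], [-1.1, 1.16], [-1.84, 2.11], [-1.51, 1.56], [-3.14, 3.14]. Speed limits (rad/s): [2.22, 2.22, 2.57, 3.14, 3.14, 3.14].

### API

Orientations are given as a unit quaternion [w, x, y, z].
In Python, from rig import robot gives the robot as it stands. The module is installed in compiled form; this text tells all that it offers.
- The arm moves only by the shell command python3 -m pendant 'ROWS' [OPENING]. ROWS is JSON, a list of rows, each a list of 2 entries, a list of its own where there are three numbers: the shift along the world's x, y, z each as a share of 750 mm, from -1 to 1, then the turn about the world's z as a share of 180 degrees, from -1 to 1. In form: [[[tx, ty, tz], spin], ...]. A call has 1 to 10 rows; each row is the pose to reach, as a shift and turn from the pose commanded when the call began, turning the shorter way round; what a row does not reach only later rows make up. A row lasts 1/10 s, in which the tool goes at most 50 mm and 8.59 degrees, less where a joint would pass 70% of its speed; a pose out of reach is approached as far as the arm can. A call with a number of a shift or a turn outside -1 to 1 is refused whole. A call with a gripper value outside its range is refused whole. OPENING is the opening, from 0 (shut) to 1 (fully open), set as the call begins (- or left out, the last holds). The fingers move at their own pace and stop on an object; the grip force is fixed at half the most. Time passes only in rows, so rows that repeat a pose let the fingers close. It gives the time, the measured TCP pose, the force, the opening and the grip force at its end, in the units of the state.
- robot.state(): the state, without advancing time (a new reading comes with each control period).
- robot.grab_frame(name): name is "side" or "top"; returns a dict with "color" (480x640x3 uint8, blue, green, red), "camera_matrix" (3x3 intrinsics, pixels), "k1" (the pictures are not rectified: a ray, as slopes to the right and down, at radius r is drawn at 1 + k1 r^2 times it, then the intrinsics apply), "cam_to_world" (4x4, takes a point from camera to world coordinates). Camera axes: x right, y up, looking along -z (the intrinsics and any distortion apply to the point x, -y, -z); pixel columns grow to the right and rows downward; lengths in mm; the calibration is good to about 2 mm. A picture is of the moment at which its call begins. There is no depth.
- robot.job_done(): hands the job in; it is judged then, once.
The state is a dict: "clock": time; "qpos": joint angles; "qvel": joint speeds; "joint_torque": joint torques, N m; "eef_pos": TCP position; "tool_rot": TCP orientation; "force": force on the tool from outside, world axes, zero at the start; "torque": the same for the moment, N m; "opening": finger opening in mm; "finger_force": force on a finger pad.
Only numpy, scipy, OpenCV 4.12 (cv2) and the standard library are available. Lean on these libraries where they do the work, as an engineer would, in place of code of your own. Each camera call takes 0.05 s, during which the arm holds its last target. There are 200 camera calls.

### The job

Lift the yellow crate off the blue one and set it down in the middle of the grey mat, lined up with the mat, then stand every ink bottle on the desk upright in the crate, one per cell. When all are in, take the scanner from its dock, hold it upright and still with its window about 4 cm over the label on the yellow crate's ledge for two seconds without touching the crate, and stand it back in its dock. Leave the blue crate, the water jar, the mug and the palette where they are.

Things in the scene. Friction and masses are not known exactly. Their poses are not given: they have to be found in the camera images.
- crate: Yellow open-topped ink crate, 200 (x) x 142 (y) mm, rim at z = 60 mm, walls 5 mm thick, 0.3 kg; at first stacked on the blue crate. Origin: centre of its underside; x along its length, z up. A tag ledge (46 x 80 mm) sticks out at the -x end. Its 6 mm high foot, 180 x 122 mm, sits loosely inside the rim of the crate below.
- crate_cells (a point): Centre of the yellow crate's inner floor, 10 mm above its origin, same axes. The crate has 2 x 3 cells, each 60 x 60 mm inside: cell centres at x = -65, 0, +65 mm and y = -36, +36 mm from here. Cell walls rise 42 mm from this floor; the two along y are 5 mm thick.
- crate_grip (a point): Top of the middle of the yellow crate's long divider, 52 mm above the crate's origin, same axes. This divider runs along x, is 12 mm thick and 42 mm high; its middle 56 mm is black rubber: pinch it there from above (fingers in the two middle cells) to carry the crate.
- spare: Blue crate of the same form and size as the yellow one (no label), standing loose on the desk under it; 0.6 kg. It stays where it is. Origin: centre of its underside, axes as for the yellow crate. Stacked, the yellow crate's origin is 54 mm above this one's and the two are parallel.
- label (a point): Centre of the striped label (36 x 60 mm) on top of the yellow crate's tag ledge: 123 mm from the crate's origin along -x, 56 mm above it. Axes as the crate's: z points up out of the label.
- mat: Grey felt mat fixed on the desk, 290 (x) x 200 (y) x 3 mm thick. Origin: centre of its underside; x along its length.
- scanner: Hand scanner standing upright in its dock: grey foot 52 (x) x 42 (y) x 40 mm high with an orange band, above it a black handle 36 (x) x 28 (y) mm reaching up to 126 mm; 0.18 kg. It reads straight down (-z) through the red window in its underside, at 20 to 75 mm distance. Origin: centre of the underside; z up the handle.
- window (a point): The scanner's reading window: the centre of its underside (same point and axes as its body).
- dock: Black dock fixed on the desk: a shallow open tray 72 (x) x 62 (y) x 14 mm high, walls and floor 4 mm, so 64 x 54 mm inside. Origin: centre of its underside. The scanner starts in it with about the same yaw, its origin 4 mm above the dock's.
- ink1: Orange ink bottle, standing upright on the desk (None if absent): body 46 mm across at its heavy base, 44 mm above, 58 mm high, with a paper label band, sloping shoulder to 76 mm, black dropper cap 26 mm across from 76 to 116 mm; about 0.16 kg. Origin: centre of its underside; z up.
- ink2: Red ink bottle, standing upright on the desk (None if absent): body 46 mm across at its heavy base, 44 mm above, 58 mm high, with a paper label band, sloping shoulder to 76 mm, black dropper cap 26 mm across from 76 to 116 mm; about 0.16 kg. Origin: centre of its underside; z up.
- ink3: Blue ink bottle, standing upright on the desk (None if absent): body 46 mm across at its heavy base, 44 mm above, 58 mm high, with a paper label band, sloping shoulder to 76 mm, black dropper cap 26 mm across from 76 to 116 mm; about 0.16 kg. Origin: centre of its underside; z up.
- ink4: Green ink bottle, standing upright on the desk (None if absent): body 46 mm across at its heavy base, 44 mm above, 58 mm high, with a paper label band, sloping shoulder to 76 mm, black dropper cap 26 mm across from 76 to 116 mm; about 0.16 kg. Origin: centre of its underside; z up.
- ink5: Violet ink bottle, standing upright on the desk (None if absent): body 46 mm across at its heavy base, 44 mm above, 58 mm high, with a paper label band, sloping shoulder to 76 mm, black dropper cap 26 mm across from 76 to 116 mm; about 0.16 kg. Origin: centre of its underside; z up.
- ink6: Black ink bottle, standing upright on the desk (None if absent): body 46 mm across at its heavy base, 44 mm above, 58 mm high, with a paper label band, sloping shoulder to 76 mm, black dropper cap 26 mm across from 76 to 116 mm; about 0.16 kg. Origin: centre of its underside; z up.
- jar: Bystander: clear water jar, 76 mm across, 100 mm high, with three brushes in it up to 195 mm. Origin: centre of its underside.
- mug: Bystander: blue mug, 78 mm across, 92 mm high. Origin: centre of its underside.
- palette: Bystander: flat white paint palette, 80 x 150 x 8 mm (11 mm over the paint wells). Origin: centre of its underside.
There are look-alikes about, which are no part of the job. Of the things like the dock, leave any that is green, purple or red; of the rest the smaller one is meant.

How it is judged:
By the outcome, as a careful person would: the job done as asked, in the order asked, and still so for the second after the job is handed in, with the robot touching nothing.
Of ink1, ink2, ink3, ink4, ink5, ink6 only 4 to 6 are there at a start; the rules pass over those that are not, and their reading is None.
At some moment in a run one of ink1, ink2, ink3, ink4, ink5, ink6 may be knocked a few centimetres aside while the robot is not near it.
It also fails if it takes over 210 s, if anything falls off the work surface, if the arm or the gripper's body presses on something with over 40 N, if the wrist force passes 120 N, or if a joint passes its speed limit or range.

## Working session

There is one attempt and no reset: what is moved stays moved. The work goes in short steps, Python scripts to look and compute and a shell command to move; the robot and the scene stay as the last step left them, time stands still between calls to the robot, and variables do not carry over. Pictures are saved under pics/ and viewed, at most 14 in all, crops included, and the job is handed in when it is done.

```bash
mkdir -p pics
cat > h.py <<'E'
import numpy as np, cv2
from rig import robot
def grab(n,save=None):
    f=robot.grab_frame(n)
    if save: cv2.imwrite(f'pics/{save}.png',f['color'])
    return f
def ray(f,px):
    K=np.array(f['camera_matrix'],float);T=np.array(f['cam_to_world'],float);k=f['k1']
    d=np.array([(px[0]-K[0,2])/K[0,0],(px[1]-K[1,2])/K[1,1]]);s=d.copy()
    for _ in range(30): s=d/(1+k*(s@s))
    v=T[:3,:3]@np.array([s[0],-s[1],-1.0]);return T[:3,3],v
def plane(f,px,z):
    o,v=ray(f,px);return o+v*(z-o[2])/v[2]
def proj(f,P):
    K=np.array(f['camera_matrix'],float);T=np.array(f['cam_to_world'],float)
    c=T[:3,:3].T@(np.array(P,float)-T[:3,3]);s=np.array([c[0],-c[1]])/-c[2];s=s*(1+f['k1']*(s@s))
    return np.array([K[0,0]*s[0]+K[0,2],K[1,1]*s[1]+K[1,2]])
E
python3 - <<'E'
from h import *
for n in('top','side'):
    f=grab(n,n+'0');print(n,f['camera_matrix'],f['k1'],np.round(f['cam_to_world'],3).tolist())
s=robot.state();print({k:np.round(v,3).tolist() for k,v in s.items()})
E
```

```text
top [[527.85355396   0.         318.06268057]
 [  0.         527.85355396 238.39783406]
 [  0.           0.           1.        ]] -0.029536091030821283 [[-0.016, 0.995, -0.102, 399.332], [-1.0, -0.017, -0.006, 4.708], [-0.008, 0.102, 0.995, 1529.925], [0.0, 0.0, 0.0, 1.0]]
side [[584.46154291   0.         317.12549198]
 [  0.         584.46154291 243.41103786]
 [  0.           0.           1.        ]] -0.06313257662733891 [[0.919, 0.211, -0.334, 46.051], [-0.395, 0.458, -0.796, -1173.241], [-0.015, 0.863, 0.504, 843.711], [0.0, 0.0, 0.0, 1.0]]
{'clock': 0.1, 'qpos': [0.9, 0.105, 0.097, 1.564, 0.0, 1.353], 'qvel': [0.0, -0.002, 0.002, -0.001, -0.002, 0.001], 'joint_torque': [0.007, -55.82, 50.472, 0.013, -0.0, -0.0], 'eef_pos': [262.271, 539.321, 230.623], 'tool_rot': [-0.0, 0.224, 0.974, -0.001], 'force': [-0.892, -0.114, -0.538], 'torque': [-0.051, -0.03, 0.019], 'finger_force': 0.0, 'opening': 85.393}
```

View pics/top0.png

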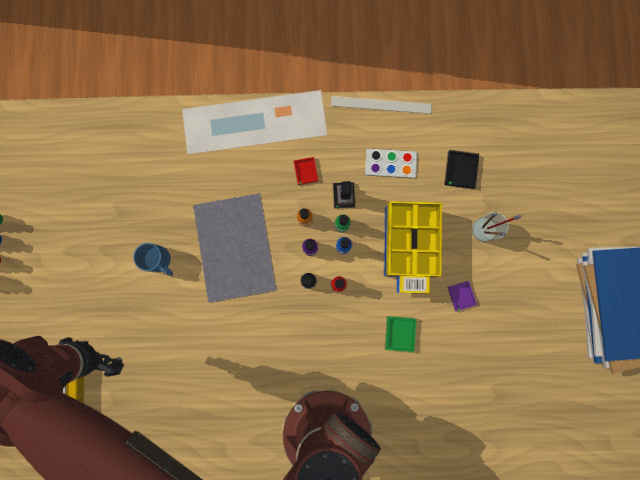

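View pics/side0.png

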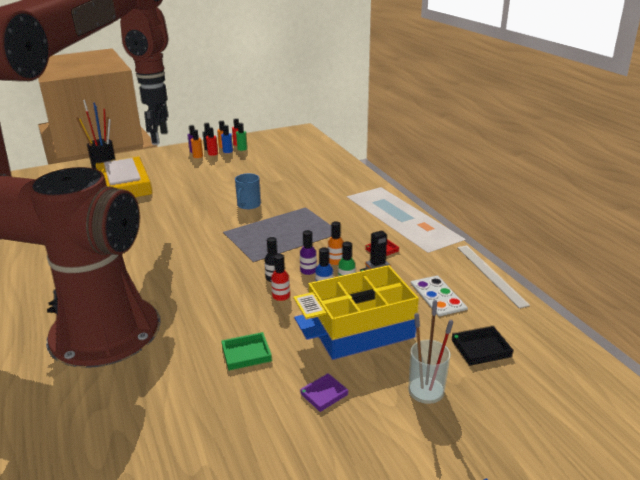

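The top view shows the crate at (413,240), with its label at (415,285) facing the robot. The mat is at (235,248). Six bottles stand at columns 300–345, rows 215–285. The scanner is in its small black dock at (344,193). The empty black tray at (462,169) is the larger look-alike.

Run:
```python
from h import *
f=grab('top');im=f['color'];hsv=cv2.cvtColor(im,cv2.COLOR_BGR2HSV)
cv2.imwrite('pics/crop0.png',cv2.resize(im[140:306,280:460],None,fx=3.5,fy=3.5,interpolation=cv2.INTER_CUBIC))
def rect(m,z,tag):
    c=max(cv2.findContours(m,0,2)[0],key=cv2.contourArea)
    h=cv2.approxPolyDP(cv2.convexHull(c),6,True)[:,0]
    b=cv2.boxPoints(cv2.minAreaRect(c))
    P=np.array([plane(f,p,z)[:2] for p in b]);print(tag,P.mean(0).round(1),P.round(1).tolist(),[np.linalg.norm(P[i]-P[i-1]).round(1) for i in range(4)])
    for i in range(4):
        d=P[i]-P[i-1];print('  ang',np.degrees(np.arctan2(d[1],d[0])).round(2))
m=np.zeros(im.shape[:2],np.uint8);sub=hsv[180:310,180:290]
mm=((sub[...,1]<60)&(sub[...,2]>60)&(sub[...,2]<160)).astype(np.uint8)*255
mm=cv2.morphologyEx(mm,cv2.MORPH_OPEN,np.ones((5,5)));m[180:310,180:290]=mm
rect(m,3,'mat')
y=cv2.inRange(hsv,(22,150,90),(34,255,255));y[:,:370]=0;y[:190]=0;y[277:]=0
rect(y,114,'crate')
# rubber
r=np.zeros_like(m);r[222:256,405:424]=((hsv[222:256,405:424,2]<70)*255)
n,l,s,c=cv2.connectedComponentsWithStats(r);i=1+s[1:,4].argmax();print('rubber',s[i],plane(f,c[i],106).round(1))
w=np.zeros_like(m);w[274:296,395:432]=cv2.inRange(hsv,(0,0,0),(180,90,255))[274:296,395:432]
c=max(cv2.findContours(w,0,2)[0],key=cv2.contourArea);print('label',plane(f,cv2.minAreaRect(c)[0],110).round(1),cv2.minAreaRect(c))
d=np.zeros_like(m);d[205:295,290:356]=(hsv[205:295,290:356,2]<50)*255
n,l,s,c=cv2.connectedComponentsWithStats(d)
for i in range(1,n):
    if s[i,4]>20: print('cap',s[i],c[i].round(1),plane(f,c[i],110).round(1))
```

```text
mat [534.2 259.7] [[661.9, 384.1], [692.6, 183.8], [406.2, 137.2], [376.0, 333.7]] [np.float64(290.2), np.float64(202.6), np.float64(290.2), np.float64(198.8)]
  ang 10.0
  ang -81.26
  ang -170.76
  ang 98.74
crate [ 540.  -246.6] [[439.7, -169.4], [642.9, -175.4], [640.4, -324.8], [437.2, -316.7]] [np.float64(147.3), np.float64(203.2), np.float64(149.4), np.float64(203.3)]
  ang 89.02
  ang -1.69
  ang -90.96
  ang 177.71
rubber [412 229   5  20  97] [ 540.9 -246.5  106. ]
label [ 417.2 -241.7  110. ] ((414.0, 284.0), (12.0, 22.0), 90.0)
cap [338 205  17   3  36] [345.8 205.6] [632.8 -63.3 110. ]
cap [300 209   8  10  64] [303.6 213.3] [613.6  51.5 110. ]
cap [339 215   9  10  72] [343.3 219.6] [594.5 -55.8 110. ]
cap [341 238   8  10  61] [344.6 242.8] [531.2 -58.1 110. ]
cap [305 240  10  10  70] [309.4 244.5] [528.2  37.  110. ]
cap [301 273  15  15 171] [308.3 280.2] [432.2  41.6 110. ]
cap [335 279   9   9  59] [339.1 283.3] [422.5 -40.9 110. ]
```

View pics/crop0.png

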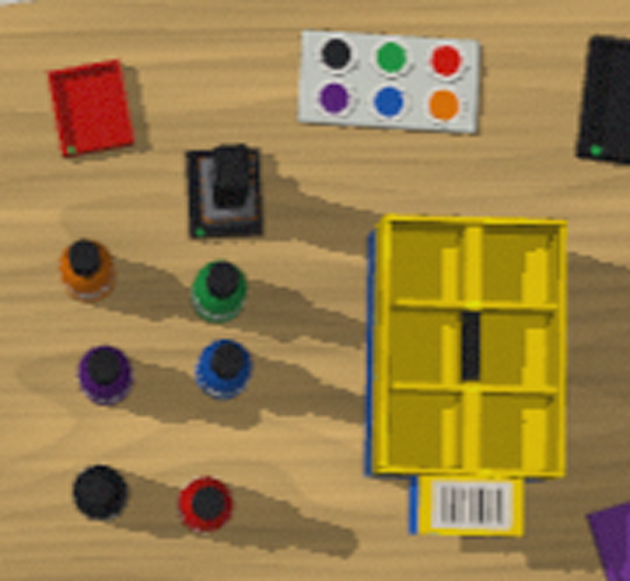

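The larger crop confirms the positions: rubber pad at (541,-246.5), label at (417,-242), caps as listed and mat centre at (534,260). The sizes match those given (203×148, 290×200). Now I'll move to above the crate grip.

```bash
cat > d.py <<'E'
import sys
from h import *
def pose():
    s=robot.state();w,x,y,z=s['tool_rot'];Y=np.degrees(np.arctan2(1-2*(x*x+z*z),2*(x*y-w*z)));return s,np.array(s['eef_pos']),Y
if __name__=='__main__':
    s,p,Y=pose();print('t',round(s['clock'],1),'tcp',p.round(1),'yang',round(Y,2),'q1,q6',np.round(s['qpos'],2)[[0,5]],'open',round(s['opening'],1),'ff',round(s['finger_force'],1),'F',np.round(s['force'],1))
    a=list(map(float,sys.argv[1:]))
    for t in [a[i:i+4] for i in range(0,len(a),4)]:
        dy=(t[3]-Y+90)%180-90;print('to',t,'->',((np.array(t[:3])-p)/750).round(4).tolist(),round(dy/180,4)); p=np.array(t[:3]);Y=t[3]
E
R='[[0.1854,-0.524,0.03],0.1333]'; python3 -m pendant '[[[0.1854,-0.524,0.03],0.1333],[[0.1854,-0.524,0.03],0.1333],[[0.1854,-0.524,0.03],0.1333],[[0.1854,-0.524,0.03],0.1333],[[0.1854,-0.524,0.03],0.1333],[[0.1854,-0.524,0.03],0.1333],[[0.1854,-0.524,0.03],0.1333],[[0.1854,-0.524,0.03],0.1333],[[0.1854,-0.524,0.03],0.1333],[[0.1854,-0.524,0.03],0.1333]]' 0.6
python3 d.py 540.6 -246.5 180 88.1 540.6 -246.5 75 88.1
```

```text
clock: 1.15
eef_pos: [402.4, 144.0, 253.8]
tool_rot: [0.0, 0.019, 1.0, -0.0]
force: [-1.1, -0.0, 0.1]
opening: 51.8
finger_force: 0.0
t 1.1 tcp [402.4 144.  253.8] yang 87.8 q1,q6 [0.04 0.07] open 51.8 ff 0.0 F [-1.1 -0.   0.1]
to [540.6, -246.5, 180.0, 88.1] -> [0.1842, -0.5207, -0.0984] 0.0017
to [540.6, -246.5, 75.0, 88.1] -> [0.0, 0.0, -0.14] 0.0
```

```bash
python3 -m pendant '[[[0.184,-0.52,-0.05],0],[[0.184,-0.52,-0.05],0],[[0.184,-0.52,-0.05],0],[[0.184,-0.52,-0.05],0],[[0.184,-0.52,-0.05],0],[[0.184,-0.52,-0.05],0],[[0.184,-0.52,-0.05],0],[[0.184,-0.52,-0.05],0],[[0.184,-0.52,-0.05],0],[[0.184,-0.52,-0.05],0]]' >/dev/null
python3 -m pendant '[[[0,0,0],0],[[0,0,0],0],[[0,0,0],0]]' >/dev/null
python3 d.py 540.6 -246.5 180 88.1 540.6 -246.5 75 88.1
python3 - <<'E'
from h import *
f=grab('top','top1');im=f['color']
cv2.imwrite('pics/crop1.png',cv2.resize(im[180:300,360:460],None,fx=5,fy=5,interpolation=cv2.INTER_CUBIC))
s=grab('side')['color'];cv2.imwrite('pics/sidec1.png',s)
E
```

```text
t 2.5 tcp [ 539.7 -242.1  216.9] yang 88.14 q1,q6 [-0.64 -0.61] open 51.3 ff 0.0 F [-1.   1.2  0. ]
to [540.6, -246.5, 180.0, 88.1] -> [0.0012, -0.0059, -0.0492] -0.0002
to [540.6, -246.5, 75.0, 88.1] -> [0.0, 0.0, -0.14] 0.0
```

```bash
python3 -m pendant '[[[0.0012,-0.0059,-0.05],0],[[0.0012,-0.0059,-0.09],0],[[0.0012,-0.0059,-0.13],0],[[0.0012,-0.0059,-0.16],0],[[0.0012,-0.0059,-0.18],0],[[0.0012,-0.0059,-0.189],0],[[0.0012,-0.0059,-0.189],0],[[0.0012,-0.0059,-0.189],0]]' >/dev/null
python3 d.py 540.6 -246.5 75 88.1
python3 -m pendant '[[[0,0,0],0],[[0,0,0],0],[[0,0,0],0],[[0,0,0],0],[[0,0,0],0],[[0,0,0],0],[[0,0,0],0],[[0,0,0],0]]' 0 >/dev/null
python3 d.py 540.6 -246.5 75 88.1
python3 - <<'E'
from h import *
grab('side','side2')
E
```

```text
t 3.4 tcp [ 541.  -248.2   75.9] yang 88.06 q1,q6 [-0.65 -0.62] open 51.3 ff 0.0 F [ 0.5 -0.8  1.7]
to [540.6, -246.5, 75.0, 88.1] -> [-0.0006, 0.0023, -0.0011] 0.0002
t 4.2 tcp [ 540.9 -248.2   75.5] yang 88.05 q1,q6 [-0.65 -0.62] open 11.1 ff 59.8 F [-0.3  1.3  5.9]
to [540.6, -246.5, 75.0, 88.1] -> [-0.0004, 0.0022, -0.0007] 0.0003
```

View pics/side2.png

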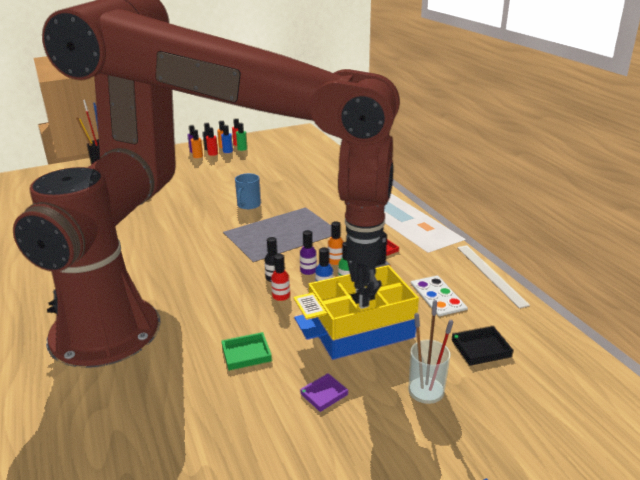

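```bash
python3 -m pendant '[[[0,0,0.01],0],[[0,0,0.02],0],[[0,0,0.035],0],[[0,0,0.06],0],[[0,0,0.09],0],[[0,0,0.12],0],[[0,0,0.15],0],[[0,0,0.18],0],[[0,0,0.19],0],[[0,0,0.19],0]]' >/dev/null
python3 d.py 540 0 215 93 534 259.7 215 99.2
python3 - <<'E'
from h import *
cv2.imwrite('pics/side3.png',grab('side')['color'][150:400,200:520])
E
```

```text
t 5.2 tcp [ 541.  -248.3  218.5] yang 88.05 q1,q6 [-0.65 -0.62] open 11.3 ff 58.7 F [-0.7  0.3 -4.4]
to [540.0, 0.0, 215.0, 93.0] -> [-0.0013, 0.331, -0.0046] 0.0275
to [534.0, 259.7, 215.0, 99.2] -> [-0.008, 0.3463, 0.0] 0.0344
```

View pics/side3.png

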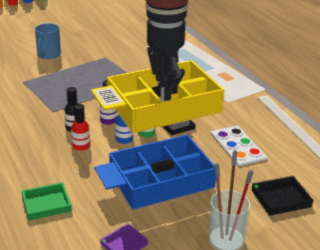

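The yellow crate hangs level and the blue one stayed put. Carrying it to the mat.

```bash
python3 -m pendant '[[[0,0.02,0],0.002],[[0,0.06,0],0.005],[[0,0.1,0],0.01],[[0,0.14,0],0.014],[[0,0.18,0],0.018],[[0,0.22,0],0.02],[[0,0.26,0],0.023],[[0,0.3,0],0.025],[[0,0.331,0],0.027],[[0,0.331,0],0.027]]' >/dev/null
python3 -m pendant '[[[0,0.04,0],0.002],[[0,0.08,0],0.006],[[0,0.12,0],0.01],[[0,0.16,0],0.015],[[-0.002,0.2,0],0.02],[[-0.004,0.24,0],0.025],[[-0.006,0.28,0],0.03],[[-0.008,0.32,0],0.033],[[-0.009,0.337,0],0.0344],[[-0.009,0.3463,0],0.0344]]' >/dev/null
python3 -m pendant '[[[0,0,0],0],[[0,0,-0.03],0],[[0,0,-0.06],0],[[0,0,-0.09],0],[[0,0,-0.12],0],[[0,0,-0.15],0],[[0,0,-0.18],0],[[0,0,-0.2],0],[[0,0,-0.2],0],[[0,0,-0.2],0]]' >/dev/null
python3 d.py 534.2 259.7 24 99.2
cat > crate.py <<'E'
from h import *
import sys
zo=float(sys.argv[1])
f=grab('top','topc');im=f['color'];hsv=cv2.cvtColor(im,cv2.COLOR_BGR2HSV)
y=cv2.inRange(hsv,(22,150,90),(34,255,255));y[:,:180]=0;y[:,300:]=0;y[:185]=0;y[320:]=0
y=cv2.morphologyEx(y,cv2.MORPH_OPEN,np.ones((3,3)))
c=max(cv2.findContours(y,0,2)[0],key=cv2.contourArea)
w=np.zeros_like(y);w[265:315,200:280]=cv2.inRange(hsv,(0,0,150),(180,70,255))[265:315,200:280]
w=cv2.morphologyEx(w,cv2.MORPH_CLOSE,np.ones((5,5)))
lc=max(cv2.findContours(w,0,2)[0],key=cv2.contourArea);r=cv2.minAreaRect(lc);print('label',r,plane(f,r[0],zo+56).round(1))
h=c[:,0].astype(float);P=np.array([plane(f,p,zo+60)[:2] for p in h]);
for a in range(2,18): pass
best=cv2.minAreaRect(P.astype(np.float32));print('all yellow (with ledge)',best)
L=plane(f,r[0],zo+56)[:2]
# body: drop ledge points (along mat-ish axis)
u=np.array([np.cos(np.radians(9.2)),np.sin(np.radians(9.2))]);k=(P-L)@u>24
b=cv2.minAreaRect(P[k].astype(np.float32));print('body',b);C=np.array(b[0]);print('yaw label->body',np.degrees(np.arctan2(*(C-L)[::-1])),np.linalg.norm(C-L))
cv2.imwrite('pics/matcrop.png',cv2.resize(im[170:320,170:300],None,fx=4,fy=4,interpolation=cv2.INTER_CUBIC))
E
python3 crate.py 14
```

```text
t 8.2 tcp [534.  259.6  67.7] yang 99.06 q1,q6 [0.23 0.07] open 11.7 ff 59.4 F [ 0.6 -0.8 -3.3]
to [534.2, 259.7, 24.0, 99.2] -> [0.0003, 0.0001, -0.0582] 0.0008
label ((239.7973175048828, 288.2837829589844), (12.658721923828125, 12.001126289367676), 80.53767395019531) [413.8 231.8  70. ]
all yellow (with ledge) ((518.0758056640625, 230.14886474609375), (251.50758361816406, 91.60773468017578), 8.447883605957031)
body ((541.5474243164062, 233.63491821289062), (204.04945373535156, 91.60773468017578), 8.447883605957031)
yaw label->body 0.8037300343303517 127.7506386130787
```

View pics/matcrop.png

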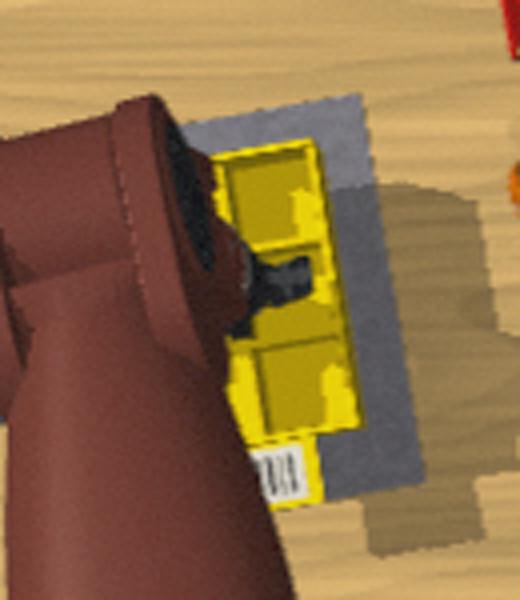

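The arm partly covers the crate, but what shows (right wall from (315,145) to (360,425) in the crop) runs parallel to the mat edge. Set it down, back off, and measure.

```bash
python3 -m pendant '[[[0,0,-0.02],0],[[0,0,-0.035],0],[[0,0,-0.045],0],[[0,0,-0.05],0],[[0,0,-0.055],0],[[0,0,-0.057],0],[[0,0,-0.058],0],[[0,0,-0.058],0]]'
python3 -m pendant '[[[0,0,0],0],[[0,0,0],0],[[0,0,0],0],[[0,0,0],0]]' 0.5 
python3 -m pendant '[[[0,0,0.03],0],[[0,0,0.08],0],[[0,0,0.13],0],[[0,0,0.18],0],[[0,-0.05,0.23],0],[[0,-0.1,0.25],0],[[0,-0.15,0.25],0],[[0,-0.2,0.25],0],[[0,-0.25,0.25],0],[[0,-0.31,0.25],0]]' >/dev/null
python3 -m pendant '[[[0,-0.06,0],0],[[0,-0.12,0],0],[[0,-0.18,0],0],[[0,-0.24,0],0],[[0,-0.3,0],0],[[0,-0.36,0],0],[[0,-0.36,0],0],[[0,-0.36,0],0]]' >/dev/null
python3 crate.py 3; python3 d.py
```

```text
clock: 9.1
eef_pos: [534.0, 260.2, 24.5]
tool_rot: [0.0, -0.079, 0.997, 0.0]
force: [-3.5, -1.1, 3.6]
opening: 11.5
finger_force: 60.6
clock: 9.5
eef_pos: [533.9, 260.1, 23.7]
tool_rot: [0.0, -0.079, 0.997, 0.0]
force: [-0.4, 0.5, 0.7]
opening: 42.6
finger_force: 0.0
label ((237.3648681640625, 289.189208984375), (12.329923629760742, 21.04306983947754), 80.53767395019531) [411.5 240.3  59. ]
all yellow (with ledge) ((510.8331298828125, 254.12399291992188), (246.2373046875, 146.08660888671875), 8.906658172607422)
body ((535.2271118164062, 257.9468994140625), (196.8538818359375, 146.08660888671875), 8.906659126281738)
yaw label->body 8.101327676042045 124.95879629254286
t 11.3 tcp [ 533.6 -242.3  210.9] yang 99.07 q1,q6 [-0.65 -0.81] open 42.8 ff 0.0 F [-0.2 -0.2 -0.6]
```

View pics/topc.png

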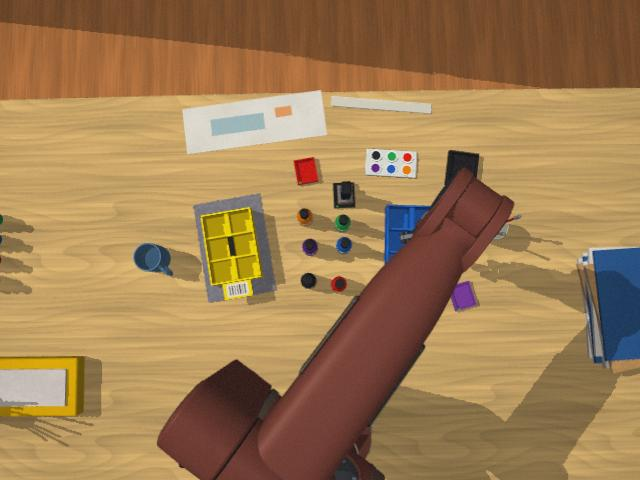

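The crate sits centred and lined up at about (534.5, 260) with yaw 9°. All six bottles are unchanged at columns 303–345. Next I plan the bottle moves.

```bash
cat > plan.py <<'E'
import sys
from h import *
from d import pose
C=np.array([534.5,260.]);a=np.radians(9);u=np.array([np.cos(a),np.sin(a)]);v=np.array([-u[1],u[0]])
cells={k:C+x*u+y*v for k,(x,y) in dict(A=(-65,-36),B=(-65,36),C=(0,-36),D=(0,36),E=(65,-36),F=(65,36)).items()}
f=grab('top',sys.argv[2] if len(sys.argv)>2 else None);hsv=cv2.cvtColor(f['color'],cv2.COLOR_BGR2HSV)
d=np.zeros(hsv.shape[:2],np.uint8);d[205:310,286:372]=(hsv[205:310,286:372,2]<50)*255
n,l,s,c=cv2.connectedComponentsWithStats(d)
s0,p,Y=pose();print('t',round(s0['clock'],1),'tcp',p.round(1),'yang',round(Y,2),'open',round(s0['opening'],1))
T=np.append(cells[sys.argv[1]],0);print('cell',T.round(1))
for i in range(1,n):
    if 40<s[i,4]<260:
        X=plane(f,c[i],105 if s[i,4]<100 else 70);X[2]=235
        up=(X-p)/750;dn=(77-235)/750;tr=(T-X)/750
        print(s[i].tolist(),X.round(1)[:2],'approach',up.round(4).tolist(),'spin',round((99-Y)/180,4),'carry',tr[:2].round(4).tolist())
E
python3 plan.py F
```

```text
t 11.4 tcp [ 533.8 -241.7  211.1] yang 99.13 open 42.7
cell [593.1 305.7   0. ]
[300, 209, 8, 10, 61] [614.5  51.2] approach [0.1076, 0.3905, 0.0318] spin -0.0007 carry [-0.0286, 0.3393]
[340, 215, 8, 10, 67] [595.2 -56.3] approach [0.082, 0.2472, 0.0318] spin -0.0007 carry [-0.0029, 0.4827]
[341, 238, 8, 10, 60] [531.7 -58.5] approach [-0.0028, 0.2443, 0.0318] spin -0.0007 carry [0.0819, 0.4856]
[306, 240, 8, 10, 66] [528.4  37.1] approach [-0.0072, 0.3717, 0.0318] spin -0.0007 carry [0.0862, 0.3581]
[301, 273, 15, 15, 163] [433.1  42.7] approach [-0.1343, 0.3792, 0.0318] spin -0.0007 carry [0.2134, 0.3507]
[335, 279, 9, 9, 55] [422.9 -40.8] approach [-0.1478, 0.2678, 0.0318] spin -0.0007 carry [0.2269, 0.462]
```

```bash
python3 -m pendant '[[[0.082,0.2472,0.0318],0],[[0.082,0.2472,0.0318],0],[[0.082,0.2472,0.0318],0],[[0.082,0.2472,0.0318],0],[[0.082,0.2472,0.0318],0],[[0.082,0.2472,0.0318],0],[[0.082,0.2472,0.0318],0],[[0.082,0.2472,0.0318],0]]' 0.6 >/dev/null
python3 d.py 595.2 -56.3 77 99
python3 -m pendant '[[[0,0,-0.05],0],[[0,0,-0.1],0],[[0,0,-0.14],0],[[0,0,-0.17],0],[[0,0,-0.19],0],[[0,0,-0.205],0],[[0,0,-0.211],0],[[0,0,-0.211],0]]' >/dev/null
python3 d.py 595.2 -56.3 77 99
python3 -m pendant '[[[0,0,0],0],[[0,0,0],0],[[0,0,0],0],[[0,0,0],0],[[0,0,0],0],[[0,0,0],0]]' 0 >/dev/null
python3 d.py
python3 -m pendant '[[[0,0,0.01],0],[[0,0,0.03],0],[[0,0,0.07],0],[[0,0,0.12],0],[[0,0,0.17],0],[[0,0,0.2],0],[[0,0,0.211],0],[[0,0,0.211],0]]' >/dev/null
python3 d.py 593.1 305.7 235 99
python3 - <<'E'
from h import *
cv2.imwrite('pics/side4.png',grab('side')['color'][100:400,180:520])
E
```

```text
t 12.2 tcp [594.8 -57.7 234.8] yang 99.05 q1,q6 [-0.32 -0.47] open 51.1 ff 0.0 F [ 0.4 -0.3 -0. ]
to [595.2, -56.3, 77.0, 99.0] -> [0.0005, 0.0018, -0.2104] -0.0003
t 13.0 tcp [595.3 -57.2  76.8] yang 99.08 q1,q6 [-0.31 -0.47] open 51.1 ff 0.0 F [ 0.8 -0.6 -1.4]
to [595.2, -56.3, 77.0, 99.0] -> [-0.0001, 0.0012, 0.0002] -0.0005
t 13.6 tcp [596.  -57.1  77.9] yang 99.11 q1,q6 [-0.31 -0.47] open 24.8 ff 58.6 F [-0.9  0.5  6. ]
t 14.4 tcp [595.8 -57.2 236.4] yang 99.1 q1,q6 [-0.31 -0.47] open 24.9 ff 58.8 F [-0.4 -0.7 -2.1]
to [593.1, 305.7, 235.0, 99.0] -> [-0.0035, 0.4839, -0.0018] -0.0006
```

View pics/side4.png

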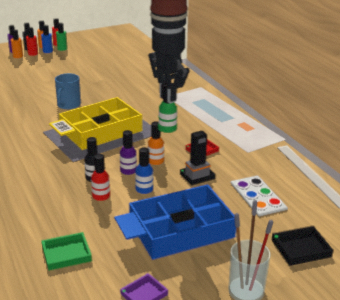

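The green bottle hangs upright at (168,115) in the crop. Placing it in cell F.

```bash
python3 -m pendant '[[[0,0.04,0],0],[[0,0.1,0],0],[[0,0.16,0],0],[[0,0.22,0],0],[[0,0.28,0],0],[[0,0.34,0],0],[[0,0.4,0],0],[[-0.0025,0.45,0],0],[[-0.0033,0.4739,0],0],[[-0.0033,0.4839,0],0]]' >/dev/null
python3 -m pendant '[[[0,0,0],0],[[0,0,-0.04],0],[[0,0,-0.08],0],[[0,0,-0.12],0],[[0,0,-0.15],0],[[0,0,-0.17],0],[[0,0,-0.185],0],[[0,0,-0.193],0],[[0,0,-0.193],0]]' 
python3 d.py 593.1 305.7 91 99
python3 -m pendant '[[[0,0,0],0],[[0,0,0],0],[[0,0,0],0],[[0,0,0.02],0],[[0,0,0.06],0],[[0,0,0.11],0],[[0,0,0.16],0],[[0,0,0.193],0],[[0,0,0.193],0],[[0,0,0.193],0]]' 0.5 >/dev/null
python3 plan.py E top5
```

```text
clock: 16.35
eef_pos: [593.6, 305.7, 91.4]
tool_rot: [0.001, -0.079, 0.997, 0.0]
force: [0.1, -0.2, -0.8]
opening: 24.6
finger_force: 59.2
t 16.4 tcp [593.6 305.7  91.4] yang 99.07 q1,q6 [0.28 0.12] open 24.6 ff 59.2 F [ 0.1 -0.2 -0.8]
to [593.1, 305.7, 91.0, 99.0] -> [-0.0007, 0.0, -0.0006] -0.0004
t 17.4 tcp [592.6 305.9 234.9] yang 99.1 open 42.6
cell [604.3 234.6   0. ]
[300, 209, 8, 10, 62] [614.5  51.4] approach [0.0291, -0.3394, 0.0002] spin -0.0006 carry [-0.0135, 0.2443]
[341, 238, 8, 10, 59] [531.5 -58.3] approach [-0.0815, -0.4856, 0.0002] spin -0.0006 carry [0.0971, 0.3905]
[305, 240, 9, 10, 74] [528.7  38.1] approach [-0.0852, -0.357, 0.0002] spin -0.0006 carry [0.1008, 0.262]
[301, 273, 15, 15, 161] [433.2  42.5] approach [-0.2126, -0.3512, 0.0002] spin -0.0006 carry [0.2282, 0.2561]
[335, 279, 9, 9, 47] [422.7 -41. ] approach [-0.2266, -0.4625, 0.0002] spin -0.0006 carry [0.2422, 0.3674]
```

Run:
```python
from h import *
cv2.imwrite('pics/t5.png',cv2.resize(cv2.imread('pics/top5.png')[140:320,170:380],None,fx=2.5,fy=2.5))
```

```text
(no output)
```

View pics/t5.png

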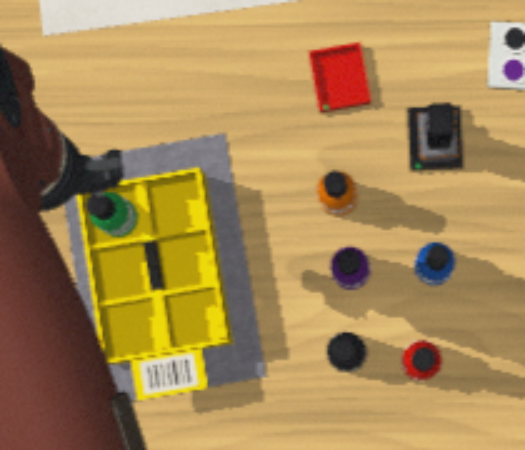

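The green bottle stands in its cell. Next, orange goes into E.

```bash
cat > ok.py <<'E'
import sys
from rig import robot
s=robot.state();o=s['opening'];print('open',round(o,1),'tcp',[round(float(x),1) for x in s['eef_pos']],'F',[round(float(x),1) for x in s['force']]);sys.exit(not(22<o<29 and s['finger_force']>30))
E
python3 -m pendant '[[[0.029,-0.339,0],0],[[0.029,-0.339,0],0],[[0.029,-0.339,0],0],[[0.029,-0.339,0],0],[[0.029,-0.339,0],0],[[0.029,-0.339,0],0],[[0.029,-0.339,0],0],[[0.029,-0.339,0],0],[[0.029,-0.339,0],0],[[0.029,-0.339,0],0]]' 0.6 >/dev/null
python3 -m pendant '[[[0,0,-0.05],0],[[0,0,-0.1],0],[[0,0,-0.14],0],[[0,0,-0.17],0],[[0,0,-0.19],0],[[0,0,-0.205],0],[[0,0,-0.211],0],[[0,0,-0.211],0]]' >/dev/null
python3 -m pendant '[[[0,0,0],0],[[0,0,0],0],[[0,0,0],0],[[0,0,0],0],[[0,0,0],0],[[0,0,0],0]]' 0 >/dev/null
python3 ok.py && python3 -m pendant '[[[0,0,0.01],0],[[0,0,0.03],0],[[0,0,0.07],0],[[0,0,0.12],0],[[0,0,0.17],0],[[0,0,0.2],0],[[0,0,0.211],0],[[0,0,0.211],0]]' >/dev/null && python3 -m pendant '[[[0,0.04,0],0],[[0,0.09,0],0],[[-0.004,0.14,0],0],[[-0.008,0.18,0],0],[[-0.0135,0.22,0],0],[[-0.0135,0.2363,0],0],[[-0.0135,0.2443,0],0],[[-0.0135,0.2443,0],0],[[-0.0135,0.2443,0],0]]' >/dev/null
python3 d.py 604.3 234.6 91 99
```

```text
open 24.8 tcp [615.4, 51.7, 78.0] F [-0.3, 0.9, 6.1]
t 21.5 tcp [604.5 233.8 234.4] yang 99.05 q1,q6 [0.17 0.01] open 24.6 ff 59.1 F [ 0.9 -0.5 -1.5]
to [604.3, 234.6, 91.0, 99.0] -> [-0.0003, 0.001, -0.1912] -0.0003
```

```bash
python3 -m pendant '[[[0,0.001,0],0],[[0,0.001,-0.04],0],[[0,0.001,-0.08],0],[[0,0.001,-0.12],0],[[0,0.001,-0.15],0],[[0,0.001,-0.17],0],[[0,0.001,-0.185],0],[[0,0.001,-0.1915],0],[[0,0.001,-0.1915],0]]' >/dev/null; python3 ok.py
python3 -m pendant '[[[0,0,0],0],[[0,0,0],0],[[0,0,0],0],[[0,0,0.02],0],[[0,0,0.06],0],[[0,0,0.11],0],[[0,0,0.16],0],[[0,0,0.193],0],[[0,0,0.193],0],[[0,0,0.193],0]]' 0.5 >/dev/null
python3 plan.py D
```

```text
open 25.1 tcp [604.9, 235.6, 92.1] F [-0.6, -0.1, -0.6]
t 23.4 tcp [604.3 235.7 236.1] yang 99.1 open 43.0
cell [528.9 295.6   0. ]
[341, 238, 8, 10, 61] [531.7 -58. ] approach [-0.0968, -0.3915, -0.0015] spin -0.0006 carry [-0.0037, 0.4714]
[305, 240, 9, 10, 74] [528.8  38.1] approach [-0.1007, -0.2635, -0.0015] spin -0.0006 carry [0.0001, 0.3433]
[301, 273, 15, 15, 161] [433.2  42.4] approach [-0.2281, -0.2577, -0.0015] spin -0.0006 carry [0.1275, 0.3376]
[335, 279, 9, 9, 51] [422.8 -40.7] approach [-0.242, -0.3685, -0.0015] spin -0.0006 carry [0.1414, 0.4483]
```

```bash
python3 -m pendant '[[[-0.0968,-0.3915,0],0],[[-0.0968,-0.3915,0],0],[[-0.0968,-0.3915,0],0],[[-0.0968,-0.3915,0],0],[[-0.0968,-0.3915,0],0],[[-0.0968,-0.3915,0],0],[[-0.0968,-0.3915,0],0],[[-0.0968,-0.3915,0],0],[[-0.0968,-0.3915,0],0],[[-0.0968,-0.3915,0],0]]' 0.6 >/dev/null
python3 -m pendant '[[[0,0,-0.05],0],[[0,0,-0.1],0],[[0,0,-0.14],0],[[0,0,-0.17],0],[[0,0,-0.19],0],[[0,0,-0.205],0],[[0,0,-0.212],0],[[0,0,-0.212],0]]' >/dev/null
python3 -m pendant '[[[0,0,0],0],[[0,0,0],0],[[0,0,0],0],[[0,0,0],0],[[0,0,0],0],[[0,0,0],0]]' 0 >/dev/null
python3 ok.py && python3 -m pendant '[[[0,0,0.01],0],[[0,0,0.03],0],[[0,0,0.07],0],[[0,0,0.12],0],[[0,0,0.17],0],[[0,0,0.2],0],[[0,0,0.211],0],[[0,0,0.211],0]]' >/dev/null && python3 -m pendant '[[[0,0.04,0],0],[[0,0.1,0],0],[[0,0.16,0],0],[[0,0.22,0],0],[[0,0.28,0],0],[[0,0.34,0],0],[[0,0.4,0],0],[[-0.0037,0.44,0],0],[[-0.0037,0.46,0],0],[[-0.0037,0.4714,0],0]]' >/dev/null && python3 -m pendant '[[[0,0,0],0],[[0,0,-0.04],0],[[0,0,-0.08],0],[[0,0,-0.1],0]]' >/dev/null 
python3 d.py 528.9 295.6 91 99
```

```text
open 24.6 tcp [532.6, -58.2, 78.3] F [-0.1, 1.8, 6.4]
t 28.1 tcp [528.2 293.7 157.4] yang 99.0 q1,q6 [0.29 0.13] open 24.6 ff 59.2 F [-0.3 -0.  -1.6]
to [528.9, 295.6, 91.0, 99.0] -> [0.0009, 0.0025, -0.0885] -0.0
```

```bash
python3 -m pendant '[[[0.0009,0.001,-0.03],0],[[0.0009,0.001,-0.05],0],[[0.0009,0.001,-0.07],0],[[0.0009,0.001,-0.083],0],[[0.0009,0.001,-0.0875],0],[[0.0009,0.001,-0.0875],0]]' >/dev/null; python3 ok.py
python3 -m pendant '[[[0,0,0],0],[[0,0,0],0],[[0,0,0],0],[[0,0,0.02],0],[[0,0,0.06],0],[[0,0,0.11],0],[[0,0,0.16],0],[[0,0,0.193],0],[[0,0,0.193],0],[[0,0,0.193],0]]' 0.5 >/dev/null
python3 plan.py C top6
```

```text
open 24.8 tcp [529.6, 296.3, 94.6] F [-0.5, 0.0, -1.3]
t 29.7 tcp [529.6 296.3 239.5] yang 99.1 open 42.6
cell [540.1 224.4   0. ]
[306, 240, 8, 10, 66] [528.4  37.1] approach [-0.0016, -0.3456, -0.006] spin -0.0006 carry [0.0156, 0.2497]
[301, 273, 15, 15, 170] [433.4  42.9] approach [-0.1282, -0.3379, -0.006] spin -0.0006 carry [0.1423, 0.2421]
[335, 279, 9, 9, 58] [422.6 -40.6] approach [-0.1426, -0.4493, -0.006] spin -0.0006 carry [0.1567, 0.3534]
```

```bash
python3 -m pendant '[[[-0.0016,-0.3456,-0.006],0],[[-0.0016,-0.3456,-0.006],0],[[-0.0016,-0.3456,-0.006],0],[[-0.0016,-0.3456,-0.006],0],[[-0.0016,-0.3456,-0.006],0],[[-0.0016,-0.3456,-0.006],0],[[-0.0016,-0.3456,-0.006],0],[[-0.0016,-0.3456,-0.006],0],[[-0.0016,-0.3456,-0.006],0],[[-0.0016,-0.3456,-0.006],0]]' 0.6 >/dev/null
python3 -m pendant '[[[0,0,-0.05],0],[[0,0,-0.1],0],[[0,0,-0.14],0],[[0,0,-0.17],0],[[0,0,-0.19],0],[[0,0,-0.205],0],[[0,0,-0.211],0],[[0,0,-0.211],0]]' >/dev/null
python3 -m pendant '[[[0,0,0],0],[[0,0,0],0],[[0,0,0],0],[[0,0,0],0],[[0,0,0],0],[[0,0,0],0]]' 0 >/dev/null
python3 ok.py && python3 -m pendant '[[[0,0,0.01],0],[[0,0,0.03],0],[[0,0,0.07],0],[[0,0,0.12],0],[[0,0,0.17],0],[[0,0,0.2],0],[[0,0,0.211],0],[[0,0,0.211],0]]' >/dev/null && python3 -m pendant '[[[0,0.04,0],0],[[0,0.09,0],0],[[0.004,0.14,0],0],[[0.01,0.18,0],0],[[0.0156,0.22,0],0],[[0.0156,0.24,0],0],[[0.0156,0.2497,0],0],[[0.0156,0.2497,0],0],[[0.0156,0.2497,0],0]]' >/dev/null && python3 -m pendant '[[[0,0,0],0],[[0,0,-0.04],0],[[0,0,-0.08],0],[[0,0,-0.1],0],[[0,0,-0.1],0]]' >/dev/null 
python3 d.py 540.1 224.4 92 99
```

```text
open 24.9 tcp [529.2, 37.2, 77.8] F [-1.0, 1.3, 5.9]
t 34.3 tcp [538.8 223.6 157.7] yang 99.05 q1,q6 [0.17 0.01] open 24.9 ff 59.3 F [-0.6  0.1 -2. ]
to [540.1, 224.4, 92.0, 99.0] -> [0.0017, 0.0011, -0.0876] -0.0003
```

```bash
python3 -m pendant '[[[0.0017,0.001,-0.03],0],[[0.0017,0.001,-0.05],0],[[0.0017,0.001,-0.07],0],[[0.0017,0.001,-0.083],0],[[0.0017,0.001,-0.088],0],[[0.0017,0.001,-0.088],0],[[0.0017,0.001,-0.088],0]]' >/dev/null; python3 ok.py
python3 -m pendant '[[[0,0,0],0],[[0,0,0],0],[[0,0,0],0],[[0,0,0.02],0],[[0,0,0.06],0],[[0,0,0.11],0],[[0,0,0.16],0],[[0,0,0.193],0],[[0,0,0.193],0],[[0,0,0.193],0]]' 0.5 >/dev/null
python3 plan.py B top6
```

```text
open 24.8 tcp [541.8, 225.2, 94.6] F [-0.7, -0.1, -1.9]
t 36.0 tcp [541.4 225.1 238.7] yang 99.1 open 42.9
cell [464.7 285.4   0. ]
[301, 273, 15, 15, 166] [433.3  42.7] approach [-0.1441, -0.2433, -0.005] spin -0.0006 carry [0.0419, 0.3236]
[335, 279, 9, 9, 54] [422.9 -41. ] approach [-0.1579, -0.3549, -0.005] spin -0.0006 carry [0.0557, 0.4352]
```

```bash
python3 -m pendant '[[[-0.158,-0.355,-0.005],0],[[-0.158,-0.355,-0.005],0],[[-0.158,-0.355,-0.005],0],[[-0.158,-0.355,-0.005],0],[[-0.158,-0.355,-0.005],0],[[-0.158,-0.355,-0.005],0],[[-0.158,-0.355,-0.005],0],[[-0.158,-0.355,-0.005],0],[[-0.158,-0.355,-0.005],0],[[-0.158,-0.355,-0.005],0]]' 0.6 >/dev/null
python3 -m pendant '[[[0,0,-0.05],0],[[0,0,-0.1],0],[[0,0,-0.14],0],[[0,0,-0.17],0],[[0,0,-0.19],0],[[0,0,-0.205],0],[[0,0,-0.211],0],[[0,0,-0.211],0]]' >/dev/null
python3 -m pendant '[[[0,0,0],0],[[0,0,0],0],[[0,0,0],0],[[0,0,0],0],[[0,0,0],0],[[0,0,0],0]]' 0 >/dev/null
python3 ok.py && python3 -m pendant '[[[0,0,0.01],0],[[0,0,0.03],0],[[0,0,0.07],0],[[0,0,0.12],0],[[0,0,0.17],0],[[0,0,0.2],0],[[0,0,0.211],0],[[0,0,0.211],0]]' >/dev/null && python3 -m pendant '[[[0,0.04,0],0],[[0,0.1,0],0],[[0.01,0.16,0],0],[[0.02,0.22,0],0],[[0.03,0.28,0],0],[[0.04,0.34,0],0],[[0.05,0.4,0],0],[[0.0557,0.43,0],0],[[0.0557,0.4352,0],0],[[0.0557,0.4352,0],0]]' >/dev/null && python3 -m pendant '[[[0,0,0],0],[[0,0,0],0],[[0,0,-0.04],0],[[0,0,-0.08],0],[[0,0,-0.1],0],[[0,0,-0.1],0]]' >/dev/null 
python3 d.py 464.7 285.4 91 99
```

```text
open 24.7 tcp [423.6, -41.2, 77.8] F [-0.6, 1.9, 6.6]
t 40.9 tcp [463.5 284.3 157.8] yang 99.05 q1,q6 [0.31 0.15] open 24.7 ff 59.5 F [-0.8 -0.9 -1.7]
to [464.7, 285.4, 91.0, 99.0] -> [0.0016, 0.0015, -0.0891] -0.0003
```

```bash
python3 -m pendant '[[[0.001,0.001,-0.03],0],[[0.001,0.001,-0.05],0],[[0.001,0.001,-0.07],0],[[0.001,0.001,-0.083],0],[[0.001,0.001,-0.091],0],[[0.001,0.001,-0.091],0],[[0.001,0.001,-0.091],0]]' >/dev/null; python3 ok.py
python3 -m pendant '[[[0,0,0],0],[[0,0,0],0],[[0,0,0],0],[[0,0,0.02],0],[[0,0,0.06],0],[[0,0,0.11],0],[[0,0,0.16],0],[[0,0,0.193],0],[[0,0,0.193],0],[[0,0,0.193],0]]' 0.5 >/dev/null
python3 plan.py A top6
```

```text
open 24.9 tcp [465.7, 286.1, 92.1] F [0.5, 1.1, -1.2]
t 42.6 tcp [465.4 286.1 236.5] yang 99.1 open 42.5
cell [475.9 214.3   0. ]
[301, 273, 15, 15, 167] [433.2  42.6] approach [-0.0429, -0.3246, -0.0019] spin -0.0006 carry [0.0569, 0.2289]
```

```bash
python3 -m pendant '[[[-0.043,-0.3246,-0.002],0],[[-0.043,-0.3246,-0.002],0],[[-0.043,-0.3246,-0.002],0],[[-0.043,-0.3246,-0.002],0],[[-0.043,-0.3246,-0.002],0],[[-0.043,-0.3246,-0.002],0],[[-0.043,-0.3246,-0.002],0],[[-0.043,-0.3246,-0.002],0],[[-0.043,-0.3246,-0.002],0],[[-0.043,-0.3246,-0.002],0]]' 0.6 >/dev/null
python3 -m pendant '[[[0,0,-0.05],0],[[0,0,-0.1],0],[[0,0,-0.14],0],[[0,0,-0.17],0],[[0,0,-0.19],0],[[0,0,-0.205],0],[[0,0,-0.211],0],[[0,0,-0.211],0]]' >/dev/null
python3 -m pendant '[[[0,0,0],0],[[0,0,0],0],[[0,0,0],0],[[0,0,0],0],[[0,0,0],0],[[0,0,0],0]]' 0 >/dev/null
python3 ok.py && python3 -m pendant '[[[0,0,0.01],0],[[0,0,0.03],0],[[0,0,0.07],0],[[0,0,0.12],0],[[0,0,0.17],0],[[0,0,0.2],0],[[0,0,0.211],0],[[0,0,0.211],0]]' >/dev/null && python3 -m pendant '[[[0.01,0.04,0],0],[[0.02,0.09,0],0],[[0.03,0.14,0],0],[[0.045,0.18,0],0],[[0.0565,0.21,0],0],[[0.0565,0.2289,0],0],[[0.0565,0.2289,0],0],[[0.0565,0.2289,0],0]]' >/dev/null && python3 -m pendant '[[[0,0,0],0],[[0,0,0],0],[[0,0,-0.04],0],[[0,0,-0.08],0],[[0,0,-0.1],0],[[0,0,-0.1],0]]' >/dev/null 
python3 d.py 475.9 214.3 91 99
```

```text
open 25.0 tcp [433.9, 42.6, 77.7] F [-1.2, 1.3, 6.6]
t 47.2 tcp [474.3 213.7 157.9] yang 99.07 q1,q6 [0.17 0.01] open 24.7 ff 59.1 F [-0.  -0.9 -1. ]
to [475.9, 214.3, 91.0, 99.0] -> [0.0022, 0.0009, -0.0892] -0.0004
```

```bash
python3 -m pendant '[[[0.001,0.001,-0.03],0],[[0.001,0.001,-0.05],0],[[0.001,0.001,-0.07],0],[[0.001,0.001,-0.083],0],[[0.001,0.001,-0.091],0],[[0.001,0.001,-0.091],0],[[0.001,0.001,-0.091],0]]' >/dev/null; python3 ok.py
python3 -m pendant '[[[0,0,0],0],[[0,0,0],0],[[0,0,0],0],[[0,0,0.02],0],[[0,0,0.06],0],[[0,0,0.11],0],[[0,0,0.16],0],[[0,0,0.21],0],[[0,0,0.23],0],[[0,0,0.23],0]]' 0.5 >/dev/null
python3 -m pendant '[[[0,-0.5,0],0],[[0,-0.5,0],0],[[0,-0.5,0],0],[[0,-0.5,0],0],[[0,-0.5,0],0],[[0,-0.5,0],0],[[0,-0.5,0],0],[[0,-0.5,0],0],[[0,-0.5,0],0],[[0,-0.5,0],0]]' >/dev/null
python3 d.py
python3 - <<'E'
from h import *
a=grab('top','top7')['color'];b=grab('side','side7')['color']
A=cv2.resize(a[160:310,180:380],None,fx=3,fy=3,interpolation=2);B=cv2.resize(b[180:320,200:420],(600,382),interpolation=2)
cv2.imwrite('pics/t7.png',A);cv2.imwrite('pics/s7.png',B)
E
```

```text
open 24.9 tcp [476.6, 215.1, 92.1] F [0.6, 0.0, -1.0]
t 49.9 tcp [ 475.9 -159.9  263.5] yang 99.03 q1,q6 [-0.59 -0.74] open 42.9 ff 0.0 F [0.4 0.8 0.1]
```

View pics/t7.png

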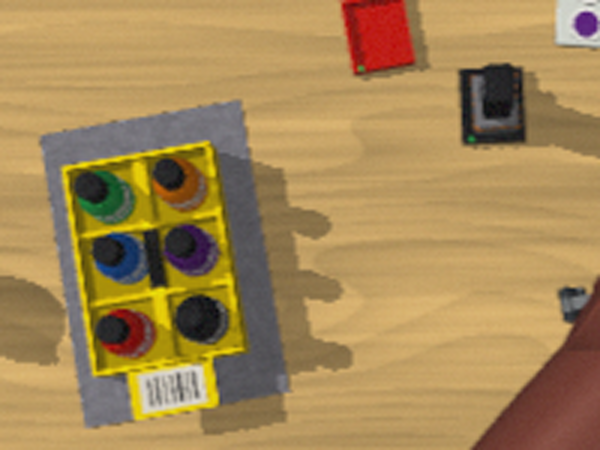

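View pics/s7.png

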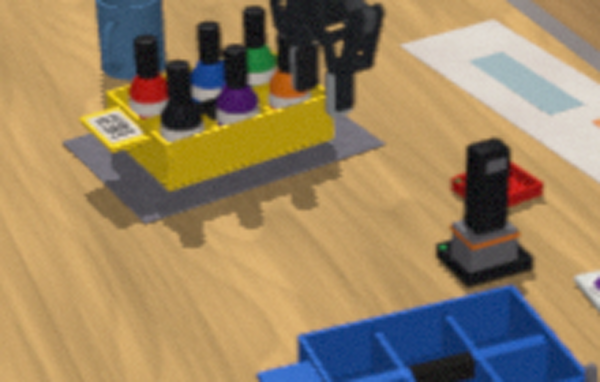

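All six bottles stand upright in their cells (crop t7). Scanner in its dock at (493,105) of that crop; now a close-up from both cameras to measure it.

Run:
```python
from h import *
f=robot.grab_frame('top');g=robot.grab_frame('side')
a=f['color'][175:215,325:365];b=g['color'][225:285,350:410]
def br(x): return np.clip((x/255.)**0.5*255,0,255).astype(np.uint8)
cv2.imwrite('pics/sc.png',np.hstack([cv2.resize(br(a),(400,400),interpolation=0),cv2.resize(br(b),(400,400),interpolation=0)]))
hsv=cv2.cvtColor(f['color'],cv2.COLOR_BGR2HSV)
m=np.zeros(hsv.shape[:2],np.uint8);m[170:220,325:362]=((hsv[170:220,325:362,2]<75))*255
n,l,s,c=cv2.connectedComponentsWithStats(m);i=1+s[1:,4].argmax();print(s[i])
ct=max(cv2.findContours((l==i).astype(np.uint8),0,2)[0],key=cv2.contourArea)
b=cv2.boxPoints(cv2.minAreaRect(ct));P=np.array([plane(f,p,12)[:2] for p in b]);print(P.mean(0),P.round(1).tolist(),[np.degrees(np.arctan2(*(P[i]-P[i-1])[::-1])).round(1) for i in range(4)],[np.linalg.norm(P[i]-P[i-1]).round(1) for i in range(4)])
```

```text
[333 181  22  27 401]
[682.63671929 -62.77932848] [[720.3, -32.0], [722.0, -91.7], [645.0, -93.4], [643.3, -34.0]] [np.float64(1.5), np.float64(-88.4), np.float64(-178.8), np.float64(91.6)] [np.float64(77.1), np.float64(59.7), np.float64(77.1), np.float64(59.4)]
```

View pics/sc.png

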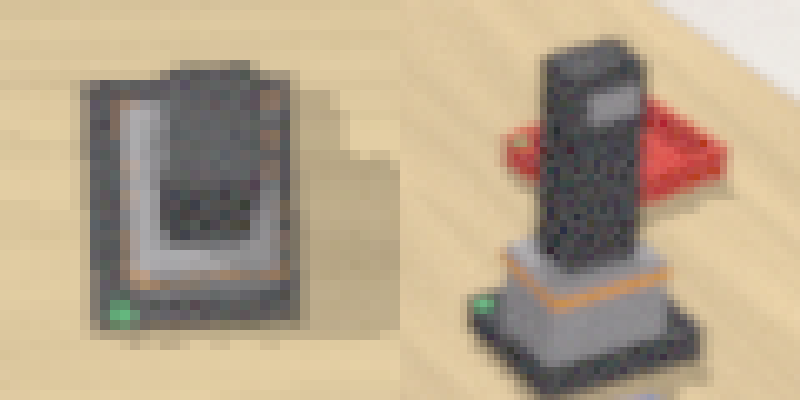

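The scanner stands upright. In the left panel its handle top is centred near (210,126), the foot top near (202,184) and the dock near (190,205), all yawed a few degrees.

```bash
python3 - <<'E'
from h import *
f=robot.grab_frame('top')
for n,p,z in [('handle',(210,126),130),('foot',(202,184),44),('dock',(190,205),10),('fTL',(115,98),44),('fBL',(135,278),44),('fBR',(288,271),44),('dTL',(82,82),14),('dBR',(299,322),14),('dBL',(93,330),12),('dTR',(295,72),14),('hTL',(165,65),130),('hTR',(255,62),130),('hbL',(160,242),44),('hbR',(250,240),44)]:
    print(n,plane(f,(325+p[0]/10-.5,175+p[1]/10-.5),z).round(1))
g=robot.grab_frame('side')
# handle top outline in the side view: left corner, right corner
for n,p in [('L',(541,60)),('R',(643,85)),('near',(565,75)),('back',(612,40))]: print(n,plane(g,(350+(p[0]-400)*.15-.5,225+p[1]*.15-.5),130).round(1))
E
python3 d.py
```

```text
handle [679.9 -62.8 130. ]
foot [680.4 -64.3  44. ]
dock [680.7 -62.3  10. ]
fTL [705.8 -40.   44. ]
fBL [653.6 -44.6  44. ]
fBR [654.8 -88.3  44. ]
dTL [716.9 -31.3  14. ]
dBR [644.9 -93.   14. ]
dBL [643.9 -33.2  12. ]
dTR [718.8 -93.6  14. ]
hTL [696.8 -51.1 130. ]
hTR [697.2 -75.3 130. ]
hbL [663.8 -52.   44. ]
hbR [664.  -77.6  44. ]
L [659.4 -57.7 130. ]
R [684.8 -90.1 130. ]
near [662.2 -71.5 130. ]
back [690.9 -55.2 130. ]
t 50.2 tcp [ 476.5 -159.   264.3] yang 99.19 q1,q6 [-0.58 -0.74] open 42.7 ff 0.0 F [-0.4  0.3  0.5]
```

```bash
python3 -m pendant '[[[0.2716,0.1273,-0.02],-0.037],[[0.2716,0.1273,-0.02],-0.037],[[0.2716,0.1273,-0.02],-0.037],[[0.2716,0.1273,-0.02],-0.037],[[0.2716,0.1273,-0.02],-0.037],[[0.2716,0.1273,-0.02],-0.037],[[0.2716,0.1273,-0.02],-0.037],[[0.2716,0.1273,-0.02],-0.037]]' 0.6 >/dev/null
python3 d.py 680.2 -63.5 95 92.5
python3 -m pendant '[[[0,0,-0.04],0],[[0,0,-0.08],0],[[0,0,-0.12],0],[[0,0,-0.16],0],[[0,0,-0.19],0],[[0,0,-0.205],0],[[0,0,-0.206],0],[[0,0,-0.206],0]]' >/dev/null
python3 d.py 680.2 -63.5 95 92.5
python3 - <<'E'
from h import *
b=grab('side')['color'][190:290,330:430];b=np.clip((b/255.)**.5*255,0,255).astype(np.uint8)
cv2.imwrite('pics/s8.png',cv2.resize(b,(500,500),interpolation=2))
E
```

```text
t 51.0 tcp [679.5 -64.6 249.8] yang 92.44 q1,q6 [-0.29 -0.33] open 51.4 ff 0.0 F [-0.3 -0.5  0.5]
to [680.2, -63.5, 95.0, 92.5] -> [0.001, 0.0015, -0.2064] 0.0003
t 51.8 tcp [680.3 -64.9  96.3] yang 92.42 q1,q6 [-0.29 -0.33] open 51.4 ff 0.0 F [-0.2  1.   0.2]
to [680.2, -63.5, 95.0, 92.5] -> [-0.0002, 0.0019, -0.0017] 0.0005
```

View pics/s8.png

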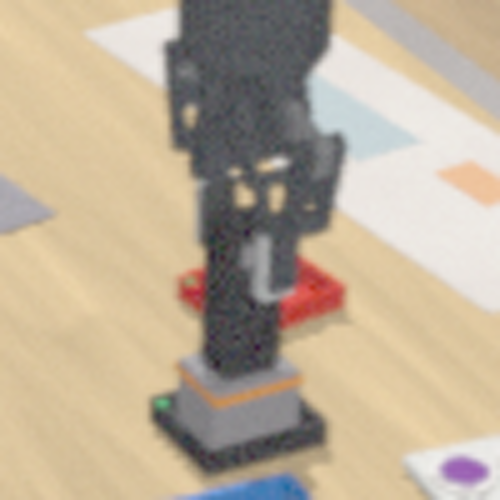

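Pads straddle the handle at (270,250), foot in the dock. Close and lift.

```bash
python3 -m pendant '[[[0,0,0],0],[[0,0,0],0],[[0,0,0],0],[[0,0,0],0],[[0,0,0],0],[[0,0,0],0]]' 0 >/dev/null
python3 ok.py
python3 -m pendant '[[[0,0,0.01],0],[[0,0,0.02],0],[[0,0,0.04],0],[[0,0,0.07],0],[[0,0,0.11],0],[[0,0,0.15],0],[[0,0,0.19],0],[[0,0,0.22],0],[[0,0,0.22],0],[[0,0,0.22],0]]' >/dev/null
python3 d.py 412.5 240.5 260 92.5
python3 - <<'E'
from h import *
b=grab('side')['color'][100:290,280:430];b=np.clip((b/255.)**.5*255,0,255).astype(np.uint8)
cv2.imwrite('pics/s9.png',cv2.resize(b,(450,570),interpolation=2))
E
```

```text
open 27.4 tcp [680.9, -64.6, 96.3] F [-1.6, 1.3, 7.0]
t 53.5 tcp [680.3 -64.6 260.2] yang 92.44 q1,q6 [-0.29 -0.33] open 27.3 ff 59.4 F [-0.3  0.7 -2.8]
to [412.5, 240.5, 260.0, 92.5] -> [-0.3571, 0.4068, -0.0003] 0.0003
```

View pics/s9.png

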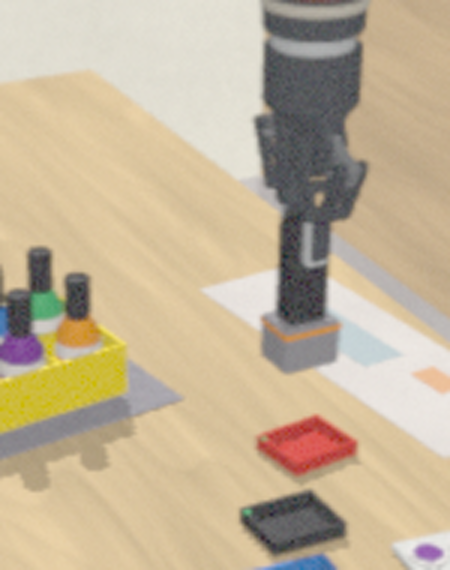

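The scanner hangs upright at (300,300), clear of the dock at (293,520). Carrying it to the label.

```bash
python3 -m pendant '[[[-0.02,0.02,0],0],[[-0.05,0.055,0],0],[[-0.08,0.09,0],0],[[-0.115,0.13,0],0],[[-0.15,0.17,0],0],[[-0.185,0.21,0],0],[[-0.22,0.25,0],0],[[-0.25,0.29,0],0],[[-0.28,0.32,0],0],[[-0.3,0.34,0],0]]' >/dev/null
python3 -m pendant '[[[-0.02,0.025,0],0],[[-0.04,0.05,0],0],[[-0.05,0.06,0],0],[[-0.057,0.0668,0],0],[[-0.057,0.0668,0],0],[[-0.057,0.0668,0],0],[[-0.057,0.0668,0],0]]' >/dev/null
python3 d.py 412.5 240.5 191 92.5
```

```text
t 55.2 tcp [412.7 240.  259.4] yang 92.39 q1,q6 [0.25 0.21] open 27.1 ff 59.5 F [ 0.4  0.2 -1.9]
to [412.5, 240.5, 191.0, 92.5] -> [-0.0003, 0.0006, -0.0912] 0.0006
```

```bash
python3 -m pendant '[[[0,0,-0.02],0],[[0,0,-0.04],0],[[0,0,-0.06],0],[[0,0,-0.075],0],[[0,0,-0.085],0],[[0,0,-0.091],0],[[0,0,-0.091],0],[[0,0,-0.091],0]]' >/dev/null
python3 d.py
H='[[[0,0,0],0]]'
python3 -m pendant '[[[0,0,0],0],[[0,0,0],0],[[0,0,0],0],[[0,0,0],0],[[0,0,0],0],[[0,0,0],0],[[0,0,0],0],[[0,0,0],0],[[0,0,0],0],[[0,0,0],0]]' >/dev/null
python3 -m pendant '[[[0,0,0],0],[[0,0,0],0],[[0,0,0],0],[[0,0,0],0],[[0,0,0],0],[[0,0,0],0],[[0,0,0],0],[[0,0,0],0],[[0,0,0],0],[[0,0,0],0]]' >/dev/null
python3 -m pendant '[[[0,0,0],0],[[0,0,0],0],[[0,0,0],0],[[0,0,0],0],[[0,0,0],0],[[0,0,0],0],[[0,0,0],0],[[0,0,0],0],[[0,0,0],0],[[0,0,0],0]]' >/dev/null
python3 -m pendant '[[[0,0,0],0],[[0,0,0],0],[[0,0,0],0]]' >/dev/null
python3 d.py 412.5 240.5 260 92.5
python3 - <<'E'
from h import *
# check: where the foot's orange band and the label should be in the side view
g=grab('side','scan');hsv=cv2.cvtColor(g['color'],cv2.COLOR_BGR2HSV)
p=proj(g,(412.5,240.5,99+36));print('band expected',p)
x,y=p.round().astype(int);w=hsv[y-25:y+25,x-25:x+25];m=cv2.inRange(w,(5,120,100),(18,255,255));q=np.argwhere(m);print(len(q),(q.mean(0)[::-1]+[x-25,y-25]) if len(q) else None)
l=proj(g,(412.5,240.5,59));print('label expected',l)
x,y=l.round().astype(int);w=hsv[y-14:y+14,x-20:x+20];m=cv2.inRange(w,(0,0,150),(180,70,255));q=np.argwhere(m);print(len(q),q.mean(0)[::-1]+[x-20,y-14])
E
```

```text
t 56.0 tcp [412.5 240.6 191.9] yang 92.44 q1,q6 [0.25 0.21] open 27.5 ff 59.7 F [-0.3  0.1 -2.4]
t 59.3 tcp [412.3 240.6 191.4] yang 92.44 q1,q6 [0.25 0.21] open 27.1 ff 59.7 F [ 0.5 -0.5 -2. ]
to [412.5, 240.5, 260.0, 92.5] -> [0.0003, -0.0002, 0.0914] 0.0003
band expected [240.22843521 202.1089271 ]
839 [227.56853397 200.82240763]
label expected [242.39121933 226.36223056]
96 [245.5        223.61458333]
```

Held for over 3 s with the window about 40 mm above the label. Now returning it along the same path.

```bash
python3 -m pendant '[[[0,0,0.02],0],[[0,0,0.05],0],[[0,0,0.08],0],[[0,0,0.0914],0],[[0,0,0.0914],0],[[0,0,0.0914],0]]' >/dev/null
python3 -m pendant '[[[0.02,-0.02,0],0],[[0.05,-0.055,0],0],[[0.08,-0.09,0],0],[[0.115,-0.13,0],0],[[0.15,-0.17,0],0],[[0.185,-0.21,0],0],[[0.22,-0.25,0],0],[[0.25,-0.29,0],0],[[0.28,-0.32,0],0],[[0.3,-0.34,0],0]]' >/dev/null
python3 -m pendant '[[[0.02,-0.025,0],0],[[0.04,-0.05,0],0],[[0.05,-0.06,0],0],[[0.0575,-0.067,0],0],[[0.0575,-0.067,0],0],[[0.0575,-0.067,0],0],[[0.0575,-0.067,0],0]]' >/dev/null
python3 d.py 680.5 -64.7 96.5 92.44
```

```text
t 61.6 tcp [680.1 -64.  260.1] yang 92.48 q1,q6 [-0.28 -0.33] open 27.1 ff 59.7 F [ 0.3  0.4 -1.9]
to [680.5, -64.7, 96.5, 92.44] -> [0.0006, -0.001, -0.2181] -0.0002
```

```bash
python3 -m pendant '[[[0.0004,-0.001,-0.04],0],[[0.0004,-0.001,-0.08],0],[[0.0004,-0.001,-0.12],0],[[0.0004,-0.001,-0.15],0],[[0.0004,-0.001,-0.175],0],[[0.0004,-0.001,-0.195],0],[[0.0004,-0.001,-0.207],0],[[0.0004,-0.001,-0.214],0],[[0.0004,-0.001,-0.2178],0],[[0.0004,-0.001,-0.2178],0]]' >/dev/null
python3 d.py 680.5 -64.7 96.5 92.44
```

```text
t 62.6 tcp [680.9 -65.4  97. ] yang 92.44 q1,q6 [-0.29 -0.33] open 27.3 ff 59.6 F [-1.2  0.7 -1.9]
to [680.5, -64.7, 96.5, 92.44] -> [-0.0006, 0.001, -0.0007] -0.0
```

```bash
python3 -m pendant '[[[0,0,0],0],[[0,0,0],0],[[0,0,0],0],[[0,0,0],0],[[0,0,0.02],0],[[0,0,0.06],0],[[0,0,0.11],0],[[0,0,0.16],0],[[0,0,0.21],0],[[0,0,0.22],0]]' 0.6 >/dev/null
python3 -m pendant '[[[-0.2716,-0.126,0],0],[[-0.2716,-0.126,0],0],[[-0.2716,-0.126,0],0],[[-0.2716,-0.126,0],0],[[-0.2716,-0.126,0],0],[[-0.2716,-0.126,0],0],[[-0.2716,-0.126,0],0],[[-0.2716,-0.126,0],0],[[0,0,0],0]]' >/dev/null
python3 -m pendant '[[[-0.2,-0.1,0],0],[[-0.2,-0.1,0],0],[[-0.2,-0.1,0],0],[[-0.2,-0.1,0],0],[[-0.2,-0.1,0],0]]' >/dev/null
python3 d.py
python3 - <<'E'
from h import *
for n in('top','side'):
    old=cv2.imread(f'pics/{n}7.png');new=grab(n,n+'9')['color']
    d=cv2.GaussianBlur(cv2.absdiff(old,new),(3,3),0).max(2)>50
    k,l,s,c=cv2.connectedComponentsWithStats(d.astype(np.uint8))
    print(n,[ (s[i].tolist()) for i in range(1,k) if s[i,4]>6])
E
```

```text
t 65.0 tcp [ 371.7 -214.6  261.8] yang 92.35 q1,q6 [-0.83 -0.87] open 50.9 ff 0.0 F [-0.1 -0.8 -0.4]
top [[229, 197, 352, 283, 24590], [492, 288, 98, 46, 2306], [591, 300, 9, 31, 161], [397, 303, 9, 4, 26], [508, 362, 82, 65, 1188], [611, 381, 29, 20, 327], [113, 385, 96, 95, 1135], [312, 389, 6, 5, 9], [303, 396, 7, 6, 10], [429, 417, 13, 6, 35], [585, 427, 25, 14, 123], [216, 429, 40, 41, 483], [356, 435, 9, 9, 43], [466, 440, 14, 10, 44], [585, 445, 6, 3, 9], [562, 450, 24, 19, 105], [365, 460, 20, 20, 200]]
side [[0, 0, 94, 61, 1367], [101, 0, 26, 5, 74], [233, 0, 38, 23, 415], [115, 0, 233, 229, 19480], [267, 21, 5, 5, 12], [0, 59, 59, 28, 479], [299, 73, 7, 12, 53], [60, 74, 38, 68, 599], [293, 77, 3, 8, 18], [79, 126, 8, 18, 35], [89, 145, 14, 16, 127], [86, 163, 6, 5, 23], [96, 164, 5, 3, 11], [9, 201, 31, 67, 430], [270, 204, 29, 40, 570], [39, 219, 18, 24, 55], [57, 244, 3, 7, 10], [55, 264, 14, 8, 63], [143, 303, 9, 10, 56], [156, 311, 5, 3, 11], [131, 314, 69, 120, 2077], [321, 389, 16, 17, 105], [321, 408, 56, 72, 2458], [2, 427, 36, 53, 384], [284, 426, 36, 54, 1073], [100, 451, 21, 29, 172]]
```

```bash
python3 - <<'E'
from h import *
old=cv2.imread('pics/top7.png');new=cv2.imread('pics/top9.png')
d=cv2.GaussianBlur(cv2.absdiff(old,new),(3,3),0).max(2)>50
for n,(x0,x1,y0,y1) in dict(scanner=(328,362,176,214),crate=(190,280,190,306),palette=(362,420,145,182),mug=(130,178,240,280)).items(): print(n,d[y0:y1,x0:x1].sum())
# blue crate vs picture 0-era (after lift): compare with top5
o5=cv2.imread('pics/top5.png');d=cv2.GaussianBlur(cv2.absdiff(o5,new),(3,3),0).max(2)>50
print('blue/jar vs top5',d[195:300,380:445].sum(),d[200:260,460:515].sum())
E
python3 crate.py 3
```

```text
scanner 0
crate 0
palette 0
mug 0
blue/jar vs top5 680 0
label ((237.33999633789062, 289.1199645996094), (12.343096733093262, 21.197927474975586), 79.69515228271484) [411.7 240.4  59. ]
all yellow (with ledge) ((510.8888244628906, 254.1327362060547), (246.35006713867188, 146.08660888671875), 8.906658172607422)
body ((535.2828369140625, 257.95562744140625), (196.96665954589844, 146.08660888671875), 8.906658172607422)
yaw label->body 8.08279234256092 124.81459766255755
```

```bash
python3 -c "
from rig import robot
print(robot.job_done())"
```

```text
the job is handed in; nothing more can be done
None
```

I handed the job in at about 65 s: the yellow crate is centred and lined up on the mat with all six bottles upright, one per cell; the scanner was held about 4 cm over the label for over 3 s and is back in its dock; the mug, jar and palette showed no change in the pictures, and nothing touched the blue crate after the lift, though the arm partly hid it in the last one.

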